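# Find and release the latched key on the four-place stirrer

### The arm

A 6-joint arm with a two-finger parallel gripper is mounted at the origin on the work surface. World frame = base frame: x ahead of the robot, y to its left, z up, the work surface at z = 0. Lengths are in m, angles in rad, forces in N, time in s.
With the tool pointing down it reaches from about 0.3 to 0.875 m from the base axis. Payload 6.4 kg.
Tool frame: the origin (TCP) lies at the very end of the fingers, on their centre line; the grasp point (between the pads) lies 19 mm behind it (ctrl.grip_point_offset is the z of the grasp point in the tool frame, in m); z points along the fingers, y is the direction in which the jaws open and shut (so a half turn about z gives the same grasp; the last joint's range is limited). The gripper opens to 85 mm and grips with 20 to 120 N. Pads are 22 mm wide; open, the fingers measure 114 mm over their backs; the gripper's body (76 mm by 85 mm) begins 54 mm behind the grasp point. The pads swing forward as they close: fully open they stand 13 mm farther back than shut.
Start: joints at [-1.442, 0.181, 1.607, -0, 1.354, -0.206], TCP at [0.189, -0.543, 0.231] pointing down, gripper open.
Joint ranges: [-2.99, 2.99], [-0.89, 2.07], [0.3, 2.58], [-1.14, 4.28], [0, 2.63], [-3.12, 3.12]. Speed limits (rad/s): [2.57, 2.57, 3.01, 3.14, 3.14, 3.14].

### API

Orientations are given as a unit quaternion [w, x, y, z].
In Python, from bench import status, cams, ctrl gives the robot as it stands.
- The arm moves only by the shell command python3 -m handwheel 'ROWS'. ROWS is JSON, a list of rows, each an object with "grip": the finger opening in cm, from 0 to 8.54; "linear": the shift along the tool's x, y, z in cm, a list of three; "rotation": the turn, a rotation vector about the tool's x, y, z in degrees, a list of three. A call has 1 to 12 rows; each row is the pose to reach, as a shift and turn from the pose commanded when the call began, along the tool's axes at that moment; what a row does not reach only later rows make up. A row lasts 1/12 s, in which the tool goes at most 41.7 mm and 7.16 degrees, less where a joint would pass 70% of its speed; a pose out of reach is approached as far as the arm can. A call with a gripper value outside its range is refused whole. The fingers move at their own pace and stop on an object; the grip force is fixed at half the most. Time passes only in rows, so rows that repeat a pose let the fingers close. It gives the time, the measured TCP pose, the force and the opening at its end, in the units of the state.
- status.get_obs(): the state, without advancing time (a new reading comes with each control period).
- cams.camera(name): name is "scene" or "top" or "wrist"; returns the picture (400x640x3 uint8, red, green, blue); there is no depth.
- cams.camera_info(name): a dict with "fovy" (degrees; the focal length in pixels is half the picture's height over the tangent of half this angle, whatever the lens; pixels are square), "cx", "cy" (the principal point, pixels), "world_from_camera" (4x4, takes a point from camera to world coordinates); the wrist camera has in their place "mount" (4x4, takes a point from camera to tool coordinates, whose origin is the TCP and whose axes are the flange's). Camera axes: x right, y down, z forward; pixel columns grow to the right and rows downward; lengths in m; the calibration is good to about 2 mm. A picture is of the moment at which its call begins: read the wrist's pose just before it. camera_info takes no time and is no camera call.
- ctrl.hand_in(): hands the job in, once; it reports no verdict.
The state is a dict: "time_s": time; "q": joint angles; "dq": joint speeds; "joint_efforts": joint torques, N m; "eef_pos": TCP position; "eef_rot": TCP orientation; "wrist_force": force on the tool from outside, world axes, zero at the start; "torque": the same for the moment, N m; "opening": opening from 0.0 (shut) to 1.0 (fully open).
Only numpy, scipy, OpenCV 4.12 (cv2) and the standard library are available. Lean on these libraries where they do the work, as an engineer would, in place of code of your own. Each camera call takes 0.05 s, during which the arm holds its last target.

### The job

One of the four identical push keys of the magnetic stirrer has been left latched down, and all four must be up before the power comes back. Feel along the whole row first, from the left-hand key to the right-hand one, touching each key lightly with a fingertip so that none of them changes, and only then press the latched key fully down and let it spring up. Never push any of the other three even half-way in, and leave the glassware and everything else standing where it is.

Things in the scene. Friction and masses are not known exactly. Their poses are not given: they have to be found in the camera images.
- stirrer: four-place magnetic stirrer, fixed: light enamelled flat housing 200 mm deep (its x) x 440 mm wide (its y) x 60 mm high. Origin under its centre on the bench, x away from the robot, y to the robot's left, z up. Along its near (-x) edge is a dark strip with a row of four identical push keys, 100 mm apart along y, at x = -68 mm. Behind each key is a round steel stirring plate, 86 mm across and 3 mm thick, centred at x = +32 mm, on some of which glassware stands
- place_1 (a point): the first key from the left as the robot faces the stirrer: the centre of that key's opening, on the housing's top face, 60 mm above the bench. Fixed to the stirrer. Any one of key_a to key_d may be at this place
- place_2 (a point): the second key from the left as the robot faces the stirrer: the centre of that key's opening, on the housing's top face, 60 mm above the bench. Fixed to the stirrer. Any one of key_a to key_d may be at this place
- place_3 (a point): the third key from the left as the robot faces the stirrer: the centre of that key's opening, on the housing's top face, 60 mm above the bench. Fixed to the stirrer. Any one of key_a to key_d may be at this place
- place_4 (a point): the right-hand key as the robot faces the stirrer: the centre of that key's opening, on the housing's top face, 60 mm above the bench. Fixed to the stirrer. Any one of key_a to key_d may be at this place
- key_a: the whole of one push key, without its bezel; which of the four places it has changes from start to start. Origin at the centre of its opening, on the housing's top face, z up, x and y as the stirrer's
- key_a_top (a point): centre of the top face of key_a's cap, which is flat, 26 x 26 mm, plain grey. It stands 15 mm above the housing's top face when the key is up, 10 mm when it is latched down and 7 mm at the stop; the black bezel round it, 36 mm square, is 3 mm high, so the cap always stands proud
- plunger_a (a joint): how far key_a is pushed in (m): 0 up, 0.005 latched down, 0.008 at the stop. An up key yields from about 2.5 N, takes about 5 N at 4 mm and 8 N at the stop, and a key that was up at the start latches down if pushed to the stop and let go. A latched key feels firm: it does not move below about 5 N; pushed on to the stop (about 8 N) and let go, it springs up
- key_b: the whole of one push key, without its bezel; which of the four places it has changes from start to start. Origin at the centre of its opening, on the housing's top face, z up, x and y as the stirrer's
- key_b_top (a point): centre of the top face of key_b's cap, which is flat, 26 x 26 mm, plain grey. It stands 15 mm above the housing's top face when the key is up, 10 mm when it is latched down and 7 mm at the stop; the black bezel round it, 36 mm square, is 3 mm high, so the cap always stands proud
- plunger_b (a joint): how far key_b is pushed in (m): 0 up, 0.005 latched down, 0.008 at the stop. An up key yields from about 2.5 N, takes about 5 N at 4 mm and 8 N at the stop, and a key that was up at the start latches down if pushed to the stop and let go. A latched key feels firm: it does not move below about 5 N; pushed on to the stop (about 8 N) and let go, it springs up
- key_c: the whole of one push key, without its bezel; which of the four places it has changes from start to start. Origin at the centre of its opening, on the housing's top face, z up, x and y as the stirrer's
- key_c_top (a point): centre of the top face of key_c's cap, which is flat, 26 x 26 mm, plain grey. It stands 15 mm above the housing's top face when the key is up, 10 mm when it is latched down and 7 mm at the stop; the black bezel round it, 36 mm square, is 3 mm high, so the cap always stands proud
- plunger_c (a joint): how far key_c is pushed in (m): 0 up, 0.005 latched down, 0.008 at the stop. An up key yields from about 2.5 N, takes about 5 N at 4 mm and 8 N at the stop, and a key that was up at the start latches down if pushed to the stop and let go. A latched key feels firm: it does not move below about 5 N; pushed on to the stop (about 8 N) and let go, it springs up
- key_d: the whole of one push key, without its bezel; which of the four places it has changes from start to start. Origin at the centre of its opening, on the housing's top face, z up, x and y as the stirrer's
- key_d_top (a point): centre of the top face of key_d's cap, which is flat, 26 x 26 mm, plain grey. It stands 15 mm above the housing's top face when the key is up, 10 mm when it is latched down and 7 mm at the stop; the black bezel round it, 36 mm square, is 3 mm high, so the cap always stands proud
- plunger_d (a joint): how far key_d is pushed in (m): 0 up, 0.005 latched down, 0.008 at the stop. An up key yields from about 2.5 N, takes about 5 N at 4 mm and 8 N at the stop, and a key that was up at the start latches down if pushed to the stop and let go. A latched key feels firm: it does not move below about 5 N; pushed on to the stop (about 8 N) and let go, it springs up
- beaker: glass beaker, 48 mm across, 60 mm high, loose, standing on one of the stirring plates; origin under its base
- flask: small conical flask, 52 mm across the base, 80 mm high, loose, standing on one of the stirring plates; origin under its base
- vial: amber vial with black cap, 22 mm across, 44 mm high, loose, standing on a stirring plate; origin under its base
- screw_cap: white screw cap lying on the housing between the two middle keys, 32 mm across, 14 mm high, loose; origin under it
- wash_bottle: white wash bottle with bent spout, 72 mm across, 186 mm high, loose on the bench to the left; origin under its base
- reagent: amber reagent bottle, 72 mm across, 150 mm high, loose on the bench to the right; origin under its base
- spatula: steel lab spatula lying flat on the bench to the right of the stirrer's near corner, 165 x 12 x 4 mm, loose; origin under its middle

How it is judged:
By the outcome, as a careful person would: the job done as asked, in the order asked, and still so for the second after the job is handed in, with the robot touching nothing.
It also fails if it takes over 51 s, if anything falls off the work surface, if the arm or the gripper's body presses on something with over 40 N, if the wrist force passes 120 N, or if a joint passes its speed limit or range.

## Working session

There is one attempt and no reset: what is moved stays moved. The work goes in short steps, Python scripts to look and compute and a shell command to move; the robot and the scene stay as the last step left them, time stands still between calls to the robot, and variables do not carry over. Pictures are saved under pics/ and viewed, and the job is handed in when it is done.

```bash
ls; mkdir -p pics; python3 - <<'E'
from bench import status,cams,ctrl
import cv2,numpy as np
o=status.get_obs(); print(o)
for n in ("scene","top","wrist"):
    im=cams.camera(n); cv2.imwrite(f"pics/{n}0.png",im[:,:,::-1]); print(n,cams.camera_info(n))
E
```

```text
pics
{'time_s': 0.0, 'q': array([-1.44227731e+00,  1.81585446e-01,  1.60800304e+00,  2.30650359e-05,
        1.35378901e+00, -2.06313112e-01]), 'dq': array([ 1.86563414e-04,  1.76914403e-03, -1.42140821e-03, -5.52947470e-05,
        6.74987445e-04, -8.70418048e-04]), 'joint_efforts': array([ 2.17634784e-03, -4.44859314e+01, -3.51340985e+01, -4.00786621e-05,
        8.96953046e-03,  5.77687828e-06]), 'eef_pos': array([ 0.18889559, -0.5425059 ,  0.23036158]), 'eef_rot': array([-8.91304934e-04,  9.86018655e-01,  1.66632577e-01,  4.59549632e-05]), 'wrist_force': array([ 1.25699196, -0.42079287, -0.82184562]), 'torque': array([ 0.02458074,  0.06334925, -0.01483146]), 'opening': 1.0022125536029145}
scene {'fovy': 55.35405731048624, 'cx': 329.26968210007806, 'cy': 197.83307693053362, 'world_from_camera': array([[ 0.2243659 ,  0.85438975, -0.4686983 ,  1.05921799],
       [ 0.97449135, -0.1941651 ,  0.11254566, -0.14015691],
       [ 0.005153  , -0.48199385, -0.87615945,  1.01256792],
       [ 0.        ,  0.        ,  0.        ,  1.        ]])}
top {'fovy': 52.50197981173071, 'cx': 326.15022535229696, 'cy': 200.83303489834373, 'world_from_camera': array([[ 0.02001511, -0.98671404,  0.16122903,  0.30893117],
       [-0.99976507, -0.0184107 ,  0.01143908, -0.00290446],
       [-0.00831876, -0.1614201 , -0.98685072,  1.46215887],
       [ 0.        ,  0.        ,  0.        ,  1.        ]])}
wrist {'fovy': 59.27928152080043, 'cx': 317.729401936556, 'cy': 202.2886742556615, 'mount': array([[-1.78555181e-04, -9.60248201e-01, -2.79147561e-01,
         7.15043036e-02],
       [ 9.99999640e-01,  6.01940777e-05, -8.46707637e-04,
        -9.69974786e-06],
       [ 8.29852515e-04, -2.79147611e-01,  9.60247844e-01,
        -1.44284533e-01],
       [ 0.00000000e+00,  0.00000000e+00,  0.00000000e+00,
         1.00000000e+00]])}
```

View pics/scene0.png

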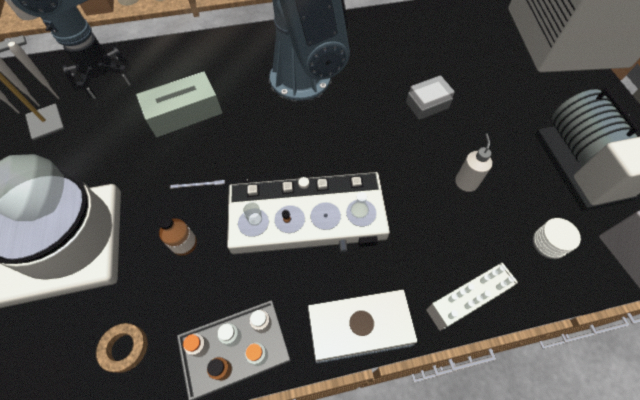

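View pics/top0.png

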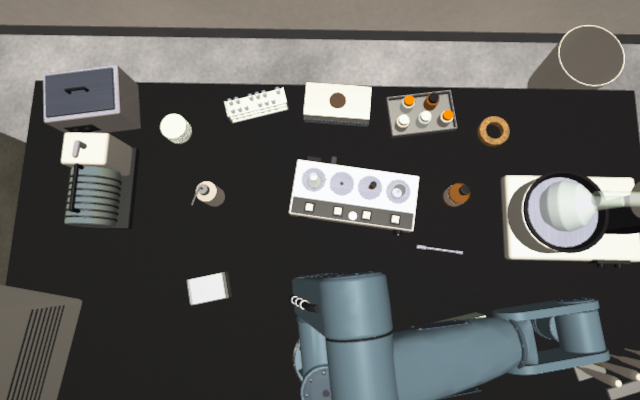

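View pics/wrist0.png

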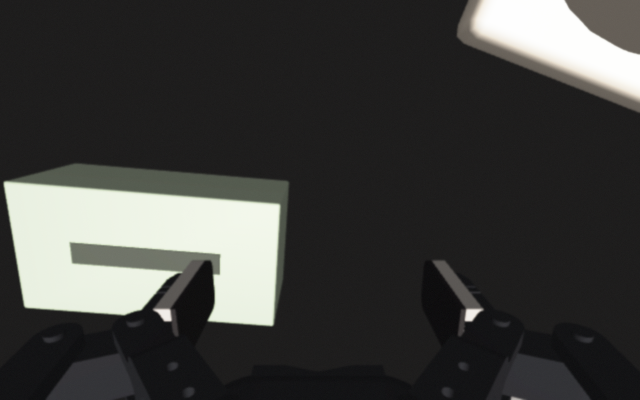

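The scene view shows the stirrer with keys near (252,190), (288,187), (322,184) and (357,182), and the white cap at (304,183). In the top view the keys are near (309,207), (337,211), (366,215) and (395,219), and the cap is at (352,216). Next I'll segment them and triangulate.

```bash
cat > h.py <<'E'
import numpy as np,cv2
from bench import status,cams
from scipy.spatial.transform import Rotation as R
def K(i):
    return 200/np.tan(np.radians(i['fovy']/2)),i['cx'],i['cy']
def ray(i,T,u,v):
    f,cx,cy=K(i); d=T[:3,:3]@np.array([(u-cx)/f,(v-cy)/f,1]); return T[:3,3],d/np.linalg.norm(d)
def plane(i,T,u,v,z):
    o,d=ray(i,T,u,v); return o+d*(z-o[2])/d[2]
def tri(rays):
    A=np.zeros((3,3));b=np.zeros(3)
    for o,d in rays:
        P=np.eye(3)-np.outer(d,d);A+=P;b+=P@o
    p=np.linalg.solve(A,b); return p,[np.linalg.norm((np.eye(3)-np.outer(d,d))@(p-o)) for o,d in rays]
def proj(i,T,p):
    f,cx,cy=K(i); c=T[:3,:3].T@(np.asarray(p)-T[:3,3]); return cx+f*c[0]/c[2],cy+f*c[1]/c[2]
def wristT(o,i):
    T=np.eye(4);q=o['eef_rot'];T[:3,:3]=R.from_quat([q[1],q[2],q[3],q[0]]).as_matrix();T[:3,3]=o['eef_pos'];return T@i['mount']
E
python3 - <<'E'
from h import *
t=cv2.imread('pics/top0.png');s=cv2.imread('pics/scene0.png')
a=cv2.resize(t[150:240,280:430],None,fx=5,fy=5,interpolation=cv2.INTER_CUBIC);cv2.imwrite('pics/tz.png',a)
b=cv2.resize(s[165:255,220:395],None,fx=4.5,fy=4.5,interpolation=cv2.INTER_CUBIC);cv2.imwrite('pics/sz.png',b)
E
```

```text
(no output)
```

View pics/tz.png

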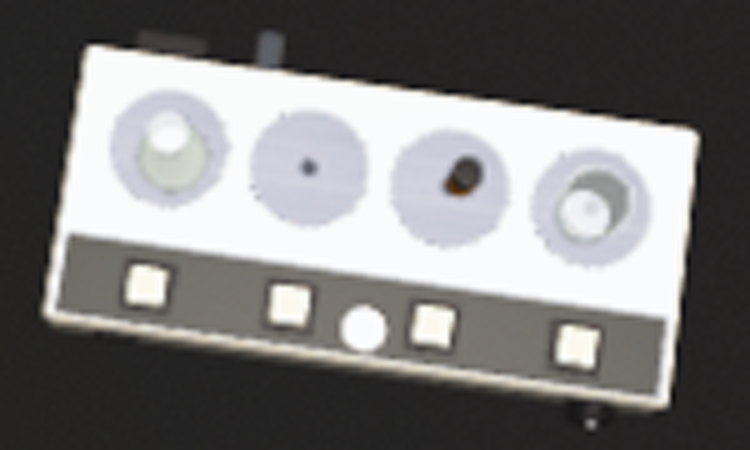

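View pics/sz.png

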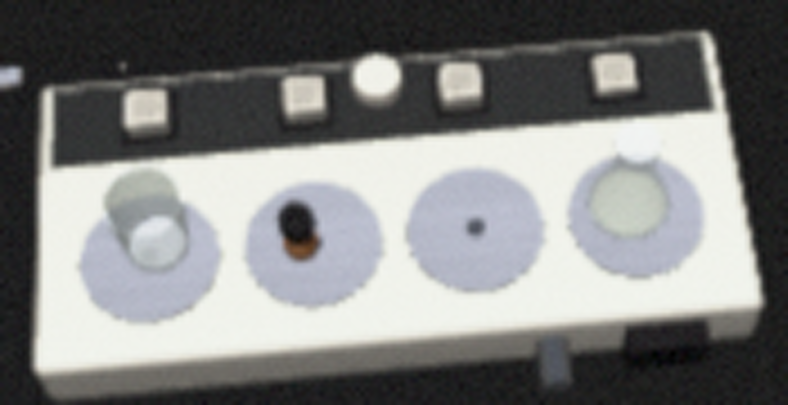

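The zooms show all four keys clear on the dark strip. The screw cap sits between keys 2 and 3, and the vial, beaker and flask are behind. Now I'll triangulate the keys.

```bash
python3 - <<'E'
from h import *
def blobs(img,seeds,th):
    g=img.min(2); m=(cv2.resize(g,None,fx=8,fy=8,interpolation=cv2.INTER_CUBIC)>th).astype(np.uint8)
    n,l,st,c=cv2.connectedComponentsWithStats(m,connectivity=4); out=[]
    for u,v in seeds:
        k=l[int(v*8+4),int(u*8+4)]; out.append(((c[k]+.5)/8-.5, st[k][2:]/8)) 
    return out
it,is_=cams.camera_info('top'),cams.camera_info('scene')
t=cv2.imread('pics/top0.png');s=cv2.imread('pics/scene0.png')
T=blobs(t,[(309,207),(337.5,211),(366,215),(395,219),(352.5,215.5)],185)
S=blobs(s,[(357,181),(322,183),(287.5,186),(252,189),(303,182)],170)
P=[]
for a,b in zip(T,S):
    p,r=tri([ray(it,it['world_from_camera'],*a[0]),ray(is_,is_['world_from_camera'],*b[0])])
    P.append(p);print(a[0].round(1),a[1],b[0].round(1),b[1],p.round(4),np.round(r,4), plane(it,it['world_from_camera'],*a[0],.073).round(4),plane(is_,is_['world_from_camera'],*b[0],.073).round(4))
d=P[3]-P[0];print(d,np.linalg.norm(d),np.degrees(np.arctan2(d[0],-d[1])))
E
```

```text
[308.8 206.6] [  7.625   7.5   383.375] [356.1 180.5] [  8.5    7.25 420.25] [0.515  0.0717 0.0672] [0.0015 0.0015] [0.5145 0.0728 0.073 ] [0.5181 0.0689 0.073 ]
[337.5 210.4] [  7.75    7.625 396.5  ] [321.8 182.5] [  8.625   7.625 447.625] [ 0.5028 -0.0278  0.0727] [0.0013 0.0013] [ 0.503  -0.0266  0.073 ] [ 0.5028 -0.0292  0.073 ]
[366.1 214.6] [  8.125   8.    400.875] [287.  185.5] [  8.25    7.625 435.25 ] [ 0.4903 -0.127   0.0725] [0.0013 0.0013] [ 0.4904 -0.1257  0.073 ] [ 0.4904 -0.1283  0.073 ]
[395.  218.7] [  8.125   8.    396.375] [251.7 188.5] [  8.5     7.625 463.125] [ 0.4779 -0.2266  0.0721] [0.0016 0.0016] [ 0.4779 -0.2248  0.073 ] [ 0.4781 -0.228   0.073 ]
[352.3 215.3] [  8.875   9.125 499.875] [303.2 181.5] [ 10.25    9.125 582.375] [ 0.4869 -0.0792  0.0715] [0.0012 0.0012] [ 0.4869 -0.0779  0.073 ] [ 0.4876 -0.0805  0.073 ]
[-0.03707332 -0.29824611  0.00496864] 0.300582533490225 -7.085773416050593
```

```bash
cat >> h.py <<'E'
def mat(o):
    q=o['eef_rot'];return R.from_quat([q[1],q[2],q[3],q[0]]).as_matrix()
def shift(p,o=None):
    o=o or status.get_obs(); return (mat(o).T@(np.asarray(p)-o['eef_pos'])*100).round(2)
def yawerr(o,deg):
    # rotvec (deg, tool axes) to reach x heading deg, z down
    a=np.radians(deg);x=np.array([np.cos(a),np.sin(a),0]);z=np.array([0,0,-1]);M=np.column_stack([x,np.cross(z,x),z])
    return np.degrees(R.from_matrix(mat(o).T@M).as_rotvec()).round(2)
E
python3 - <<'E'
from h import *
o=status.get_obs()
print(shift((.515,.072,.17)),shift((.35,-.24,.20)),yawerr(o,-7.1))
E
```

```text
[ 50.99 -47.33   6.14] [ 25.16 -23.29   3.1 ] [-0.08  0.   26.28]
```

```bash
R='x'; python3 -m handwheel '[{"grip":0,"linear":[2.5,-2.3,0.3],"rotation":[0,0,3]},{"grip":0,"linear":[5,-4.6,0.6],"rotation":[0,0,6]},{"grip":0,"linear":[7.5,-6.9,0.9],"rotation":[0,0,9]},{"grip":0,"linear":[10,-9.2,1.2],"rotation":[0,0,12]},{"grip":0,"linear":[12.5,-11.5,1.5],"rotation":[0,0,15]},{"grip":0,"linear":[15,-13.8,1.8],"rotation":[0,0,18]},{"grip":0,"linear":[17.5,-16.1,2.1],"rotation":[0,0,21]},{"grip":0,"linear":[20,-18.4,2.4],"rotation":[0,0,24]},{"grip":0,"linear":[22.5,-20.7,2.7],"rotation":[0,0,26.3]},{"grip":0,"linear":[25,-23,3],"rotation":[0,0,26.3]},{"grip":0,"linear":[27.5,-25.3,3.3],"rotation":[0,0,26.3]},{"grip":0,"linear":[30,-27.6,3.6],"rotation":[0,0,26.3]}]'
python3 -c "
from h import *
o=status.get_obs();print(shift((.515,.072,.13)),yawerr(o,-7.1))"
```

```text
time_s: 1.15
eef_pos: [0.3819, -0.1822, 0.1951]
eef_rot: [0.0, 0.998, -0.062, 0.0]
wrist_force: [0.6, -0.3, 0.2]
opening: 0.003
[ 10.05 -26.88   6.51] [ 0.01 -0.01 -0.03]
```

```bash
python3 -m handwheel '[{"grip":0,"linear":[1.3,-3.4,0.5],"rotation":[0,0,0]},{"grip":0,"linear":[2.6,-6.8,1],"rotation":[0,0,0]},{"grip":0,"linear":[3.9,-10.2,1.5],"rotation":[0,0,0]},{"grip":0,"linear":[5.2,-13.6,2],"rotation":[0,0,0]},{"grip":0,"linear":[6.5,-17,2.6],"rotation":[0,0,0]},{"grip":0,"linear":[7.8,-20.4,3.4],"rotation":[0,0,0]},{"grip":0,"linear":[9.1,-23.8,4.6],"rotation":[0,0,0]},{"grip":0,"linear":[10.05,-26.9,6],"rotation":[0,0,0]},{"grip":0,"linear":[10.05,-26.9,6.5],"rotation":[0,0,0]},{"grip":0,"linear":[10.05,-26.9,6.5],"rotation":[0,0,0]}]'
python3 - <<'E'
from h import *
o=status.get_obs();print(o['eef_pos'],shift((.5155,.0712,.08)),yawerr(o,-7.1))
w=cams.camera('wrist');cv2.imwrite('pics/w1.png',w[:,:,::-1])
i=cams.camera_info('wrist');T=wristT(o,i)
for p in [(.5155,.0712,.075),(.503,-.0278,.075)]: print(proj(i,T,p))
print(proj(i,T,o['eef_pos']))
E
```

```text
time_s: 1.98
eef_pos: [0.5133, 0.0723, 0.1282]
eef_rot: [0.0, 0.998, -0.06, -0.002]
wrist_force: [-1.4, 0.5, 0.2]
opening: 0.002
[0.51333342 0.07227174 0.12821895] [0.25 0.08 4.82] [0.02 0.23 0.18]
(np.float64(319.8028740956623), np.float64(220.78049835644396))
(np.float64(487.626614206325), np.float64(221.53582147697693))
(np.float64(318.6473302207487), np.float64(264.94931152538305))
```

View pics/w1.png

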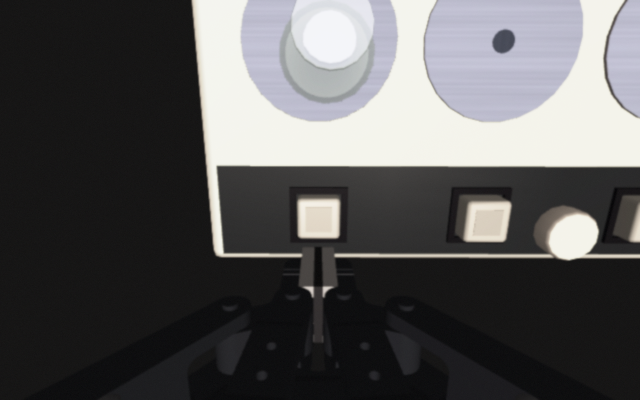

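Key 1's cap is at (319,216), where the projection put it, and the shut fingertips end just below it in the view. I'll descend to above the key and settle.

```bash
python3 -m handwheel '[{"grip":0,"linear":[0.1,0.05,1.5],"rotation":[0,0,0]},{"grip":0,"linear":[0.2,0.1,3],"rotation":[0,0,0]},{"grip":0,"linear":[0.2,0.1,3.8],"rotation":[0,0,0]},{"grip":0,"linear":[0.2,0.1,4.2],"rotation":[0,0,0]},{"grip":0,"linear":[0.2,0.1,4.2],"rotation":[0,0,0]},{"grip":0,"linear":[0.2,0.1,4.2],"rotation":[0,0,0]}]'
python3 -m handwheel '[{"grip":0,"linear":[0,0,0],"rotation":[0,0,0]}]'
python3 - <<'E'
from h import *
o=status.get_obs();print(o['eef_pos'],o['wrist_force'],shift((.5155,.0712,.078)),yawerr(o,-7.1))
E
```

```text
time_s: 2.53
eef_pos: [0.5167, 0.0688, 0.0889]
eef_rot: [0.0, 0.998, -0.063, 0.0]
wrist_force: [0.5, 0.1, -0.3]
opening: -0.003
time_s: 2.62
eef_pos: [0.5171, 0.0691, 0.0892]
eef_rot: [0.0, 0.998, -0.062, 0.001]
wrist_force: [-0.4, -0.7, -0.2]
opening: -0.001
[0.51713241 0.06905344 0.08923238] [-0.41503034 -0.69391975 -0.17406826] [-0.19 -0.19  1.12] [-0.   -0.09 -0.04]
```

```bash
python3 -m handwheel '[{"grip":0,"linear":[-0.1,-0.2,0.5],"rotation":[0,0,0]},{"grip":0,"linear":[-0.1,-0.2,1.0],"rotation":[0,0,0]},{"grip":0,"linear":[-0.1,-0.2,1.2],"rotation":[0,0,0]},{"grip":0,"linear":[-0.1,-0.2,1.2],"rotation":[0,0,0]}]'
python3 -m handwheel '[{"grip":0,"linear":[0,0,0.1],"rotation":[0,0,0]},{"grip":0,"linear":[0,0,0.1],"rotation":[0,0,0]}]'
python3 -m handwheel '[{"grip":0,"linear":[0,0,0.05],"rotation":[0,0,0]},{"grip":0,"linear":[0,0,0.05],"rotation":[0,0,0]}]'
```

```text
time_s: 2.95
eef_pos: [0.5151, 0.0717, 0.0755]
eef_rot: [-0.0, 0.998, -0.062, -0.001]
wrist_force: [-0.6, 0.7, -0.1]
opening: -0.001
time_s: 3.12
eef_pos: [0.5157, 0.0715, 0.0751]
eef_rot: [0.0, 0.998, -0.062, -0.0]
wrist_force: [0.0, -0.7, -0.4]
opening: -0.002
time_s: 3.28
eef_pos: [0.5159, 0.0715, 0.0748]
eef_rot: [-0.0, 0.998, -0.062, 0.0]
wrist_force: [1.1, -0.5, -0.3]
opening: 0.002
```

```bash
python3 -m handwheel '[{"grip":0,"linear":[0,0,0.05],"rotation":[0,0,0]},{"grip":0,"linear":[0,0,0.05],"rotation":[0,0,0]}]'; python3 -m handwheel '[{"grip":0,"linear":[0,0,0.05],"rotation":[0,0,0]},{"grip":0,"linear":[0,0,0.05],"rotation":[0,0,0]}]'
```

```text
time_s: 3.45
eef_pos: [0.5158, 0.0715, 0.0743]
eef_rot: [0.0, 0.998, -0.062, 0.0]
wrist_force: [-0.4, -0.3, -0.4]
opening: 0.001
time_s: 3.62
eef_pos: [0.5158, 0.0715, 0.0738]
eef_rot: [-0.0, 0.998, -0.062, -0.0]
wrist_force: [0.3, 0.2, 0.2]
opening: 0.002
```

```bash
for i in 1 ; do python3 -m handwheel '[{"grip":0,"linear":[0,0,0.05],"rotation":[0,0,0]},{"grip":0,"linear":[0,0,0.05],"rotation":[0,0,0]}]'; done;  python3 -m handwheel '[{"grip":0,"linear":[0,0,0.05],"rotation":[0,0,0]},{"grip":0,"linear":[0,0,0.05],"rotation":[0,0,0]}]'
```

```text
time_s: 3.78
eef_pos: [0.5158, 0.0715, 0.0732]
eef_rot: [-0.0, 0.998, -0.062, -0.0]
wrist_force: [0.7, -0.2, 0.2]
opening: -0.003
time_s: 3.95
eef_pos: [0.5157, 0.0715, 0.0727]
eef_rot: [-0.0, 0.998, -0.062, -0.0]
wrist_force: [0.4, 0.6, -0.0]
opening: -0.003
```

```bash
python3 -m handwheel '[{"grip":0,"linear":[0,0,0.05],"rotation":[0,0,0]},{"grip":0,"linear":[0,0,0.05],"rotation":[0,0,0]}]'
```

```text
time_s: 4.12
eef_pos: [0.5157, 0.0715, 0.0722]
eef_rot: [-0.0, 0.998, -0.062, -0.0]
wrist_force: [0.8, 0.5, -0.3]
opening: -0.0
```

```bash
python3 -m handwheel '[{"grip":0,"linear":[0,0,0.08],"rotation":[0,0,0]},{"grip":0,"linear":[0,0,0.08],"rotation":[0,0,0]}]'
```

```text
time_s: 4.28
eef_pos: [0.5157, 0.0715, 0.0714]
eef_rot: [0.0, 0.998, -0.062, -0.0]
wrist_force: [0.5, -0.2, -0.4]
opening: 0.001
```

```bash
python3 -m handwheel '[{"grip":0,"linear":[0,0,0.05],"rotation":[0,0,0]},{"grip":0,"linear":[0,0,0.05],"rotation":[0,0,0]}]'
```

```text
time_s: 4.45
eef_pos: [0.5157, 0.0715, 0.0709]
eef_rot: [-0.0, 0.998, -0.062, -0.0]
wrist_force: [0.1, -0.4, 0.2]
opening: -0.002
```

```bash
python3 -m handwheel '[{"grip":0,"linear":[0,0,0.03],"rotation":[0,0,0]},{"grip":0,"linear":[0,0,0.03],"rotation":[0,0,0]}]'
```

```text
time_s: 4.62
eef_pos: [0.5157, 0.0715, 0.0706]
eef_rot: [-0.0, 0.998, -0.062, -0.0]
wrist_force: [0.4, 0.2, 0.4]
opening: 0.002
```

```bash
python3 -m handwheel '[{"grip":0,"linear":[0,0,0.03],"rotation":[0,0,0]},{"grip":0,"linear":[0,0,0.03],"rotation":[0,0,0]}]'
```

```text
time_s: 4.78
eef_pos: [0.5158, 0.0715, 0.0704]
eef_rot: [0.0, 0.998, -0.062, -0.0]
wrist_force: [-0.7, 0.5, -0.7]
opening: 0.001
```

```bash
python3 -m handwheel '[{"grip":0,"linear":[0,0,0.02],"rotation":[0,0,0]},{"grip":0,"linear":[0,0,0.02],"rotation":[0,0,0]}]'
```

```text
time_s: 4.95
eef_pos: [0.5158, 0.0715, 0.0703]
eef_rot: [-0.0, 0.998, -0.062, -0.0]
wrist_force: [-0.4, 0.0, 1.1]
opening: 0.002
```

```bash
python3 -m handwheel '[{"grip":0,"linear":[0,0,0.02],"rotation":[0,0,0]},{"grip":0,"linear":[0,0,0.02],"rotation":[0,0,0]}]'
```

```text
time_s: 5.12
eef_pos: [0.5158, 0.0715, 0.0702]
eef_rot: [0.0, 0.998, -0.062, -0.0]
wrist_force: [-1.0, -0.1, 1.7]
opening: 0.0
```

```bash
python3 -m handwheel '[{"grip":0,"linear":[0,0,0.02],"rotation":[0,0,0]},{"grip":0,"linear":[0,0,0.02],"rotation":[0,0,0]}]'; python3 -c "
from h import *
o=status.get_obs();print(o['eef_pos'],shift((.503,-.0278,.09)),shift((.503,-.0278,.077)))"
```

```text
time_s: 5.28
eef_pos: [0.5158, 0.0715, 0.0701]
eef_rot: [0.0, 0.998, -0.062, -0.0]
wrist_force: [-2.2, -0.3, 4.6]
opening: 0.002
[0.51579407 0.07150774 0.07010229] [-0.04 10.01 -1.99] [-0.04 10.01 -0.69]
```

Key 1 is firm at z = 70.1 mm, so that height and stiffness match a latched key. I'll lift gently and go on to key 2.

```bash
python3 -m handwheel '[{"grip":0,"linear":[0,0,-0.5],"rotation":[0,0,0]},{"grip":0,"linear":[0,0,-2],"rotation":[0,0,0]},{"grip":0,"linear":[0,2.5,-2.5],"rotation":[0,0,0]},{"grip":0,"linear":[0,5.5,-2.5],"rotation":[0,0,0]},{"grip":0,"linear":[0,8.5,-2.5],"rotation":[0,0,0]},{"grip":0,"linear":[0,10,-2],"rotation":[0,0,0]},{"grip":0,"linear":[0,10,-1.2],"rotation":[0,0,0]},{"grip":0,"linear":[0,10,-0.9],"rotation":[0,0,0]},{"grip":0,"linear":[0,10,-0.8],"rotation":[0,0,0]},{"grip":0,"linear":[0,10,-0.8],"rotation":[0,0,0]},{"grip":0,"linear":[0,10,-0.8],"rotation":[0,0,0]}]'; python3 -c "
from h import *
o=status.get_obs();print(o['eef_pos'],shift((.503,-.0278,.076)),yawerr(o,-7.1))"
```

```text
time_s: 6.2
eef_pos: [0.5034, -0.0267, 0.0777]
eef_rot: [-0.0, 0.998, -0.061, -0.0]
wrist_force: [0.3, 0.3, 0.4]
opening: 0.0
[ 0.50340915 -0.02672175  0.07770258] [-0.03  0.11  0.17] [-0.01  0.02  0.07]
```

```bash
python3 -m handwheel '[{"grip":0,"linear":[0,0,0.05],"rotation":[0,0,0]},{"grip":0,"linear":[0,0,0.12],"rotation":[0,0,0]},{"grip":0,"linear":[0,0,0.12],"rotation":[0,0,0]}]'
```

```text
time_s: 6.45
eef_pos: [0.5035, -0.0273, 0.0767]
eef_rot: [0.0, 0.998, -0.062, 0.0]
wrist_force: [0.2, 0.0, -0.0]
opening: 0.003
```

```bash
python3 -m handwheel '[{"grip":0,"linear":[0,0,0.05],"rotation":[0,0,0]},{"grip":0,"linear":[0,0,0.05],"rotation":[0,0,0]}]'
```

```text
time_s: 6.62
eef_pos: [0.5034, -0.0276, 0.0761]
eef_rot: [0.0, 0.998, -0.062, 0.0]
wrist_force: [-0.2, 0.2, -0.1]
opening: -0.005
```

```bash
python3 -m handwheel '[{"grip":0,"linear":[0,0,0.03],"rotation":[0,0,0]},{"grip":0,"linear":[0,0,0.03],"rotation":[0,0,0]}]'
```

```text
time_s: 6.78
eef_pos: [0.5034, -0.0278, 0.0758]
eef_rot: [0.0, 0.998, -0.062, 0.0]
wrist_force: [0.1, -0.6, -0.5]
opening: 0.004
```

```bash
python3 -m handwheel '[{"grip":0,"linear":[0,0,0.05],"rotation":[0,0,0]},{"grip":0,"linear":[0,0,0.05],"rotation":[0,0,0]}]'
```

```text
time_s: 6.95
eef_pos: [0.5034, -0.0278, 0.0752]
eef_rot: [0.0, 0.998, -0.062, 0.0]
wrist_force: [0.2, 0.5, 0.3]
opening: -0.005
```

```bash
python3 -m handwheel '[{"grip":0,"linear":[0,0,0.03],"rotation":[0,0,0]},{"grip":0,"linear":[0,0,0.03],"rotation":[0,0,0]}]'
```

```text
time_s: 7.12
eef_pos: [0.5034, -0.0278, 0.0751]
eef_rot: [0.0, 0.998, -0.062, -0.0]
wrist_force: [0.1, 0.3, 2.4]
opening: -0.001
```

```bash
python3 -m handwheel '[{"grip":0,"linear":[0,0,0.02],"rotation":[0,0,0]},{"grip":0,"linear":[0,0,0.02],"rotation":[0,0,0]}]'
```

```text
time_s: 7.28
eef_pos: [0.5034, -0.0277, 0.0749]
eef_rot: [0.0, 0.998, -0.062, 0.0]
wrist_force: [-1.1, 0.4, 2.6]
opening: -0.001
```

Key 2 is up: it made contact at 75 mm and started to yield at 2.6 N. On to key 3, crossing above the screw cap.

```bash
python3 -m handwheel '[{"grip":0,"linear":[0,0,-0.5],"rotation":[0,0,0]},{"grip":0,"linear":[0,0,-2.5],"rotation":[0,0,0]},{"grip":0,"linear":[0,0,-3.5],"rotation":[0,0,0]},{"grip":0,"linear":[0,3,-3.5],"rotation":[0,0,0]},{"grip":0,"linear":[0,6,-3.5],"rotation":[0,0,0]},{"grip":0,"linear":[0,9,-3.5],"rotation":[0,0,0]},{"grip":0,"linear":[0,10,-3.5],"rotation":[0,0,0]},{"grip":0,"linear":[0,10,-2],"rotation":[0,0,0]},{"grip":0,"linear":[0,10,-0.7],"rotation":[0,0,0]},{"grip":0,"linear":[0,10,-0.3],"rotation":[0,0,0]},{"grip":0,"linear":[0,10,-0.3],"rotation":[0,0,0]},{"grip":0,"linear":[0,10,-0.3],"rotation":[0,0,0]}]'; python3 -c "
from h import *
o=status.get_obs();print(o['eef_pos'],shift((.4905,-.127,.076)),yawerr(o,-7.1))"
```

```text
time_s: 8.28
eef_pos: [0.4911, -0.1266, 0.078]
eef_rot: [-0.0, 0.998, -0.062, -0.0]
wrist_force: [0.3, 0.1, 1.0]
opening: -0.002
[ 0.49114509 -0.12664232  0.0780433 ] [-0.06  0.04  0.2 ] [-0.01  0.    0.  ]
```

```bash
python3 -m handwheel '[{"grip":0,"linear":[0,0,0.05],"rotation":[0,0,0]},{"grip":0,"linear":[0,0,0.15],"rotation":[0,0,0]},{"grip":0,"linear":[0,0,0.15],"rotation":[0,0,0]}]'
```

```text
time_s: 8.53
eef_pos: [0.4914, -0.1269, 0.0768]
eef_rot: [0.0, 0.998, -0.062, 0.0]
wrist_force: [-0.9, 0.3, 0.3]
opening: -0.001
```

```bash
python3 -m handwheel '[{"grip":0,"linear":[0,0,0.05],"rotation":[0,0,0]},{"grip":0,"linear":[0,0,0.05],"rotation":[0,0,0]}]'
```

```text
time_s: 8.7
eef_pos: [0.4911, -0.1269, 0.076]
eef_rot: [0.0, 0.998, -0.062, 0.0]
wrist_force: [-1.0, 0.4, 0.0]
opening: -0.004
```

```bash
python3 -m handwheel '[{"grip":0,"linear":[0,0,0.05],"rotation":[0,0,0]},{"grip":0,"linear":[0,0,0.05],"rotation":[0,0,0]}]'
```

```text
time_s: 8.87
eef_pos: [0.491, -0.1269, 0.0753]
eef_rot: [-0.0, 0.998, -0.062, -0.0]
wrist_force: [0.2, 0.8, -0.4]
opening: -0.003
```

```bash
python3 -m handwheel '[{"grip":0,"linear":[0,0,0.03],"rotation":[0,0,0]},{"grip":0,"linear":[0,0,0.03],"rotation":[0,0,0]}]'
```

```text
time_s: 9.03
eef_pos: [0.491, -0.127, 0.0751]
eef_rot: [-0.0, 0.998, -0.062, -0.0]
wrist_force: [-0.6, 0.5, 1.9]
opening: 0.002
```

```bash
python3 -m handwheel '[{"grip":0,"linear":[0,0,0.03],"rotation":[0,0,0]},{"grip":0,"linear":[0,0,0.03],"rotation":[0,0,0]}]'
```

```text
time_s: 9.2
eef_pos: [0.491, -0.127, 0.0748]
eef_rot: [0.0, 0.998, -0.062, -0.0]
wrist_force: [-0.4, 0.6, 3.1]
opening: 0.002
```

Key 3 is up too, with contact at 75 mm and a soft yield. Next is key 4.

```bash
python3 -m handwheel '[{"grip":0,"linear":[0,0,-0.5],"rotation":[0,0,0]},{"grip":0,"linear":[0,0,-2],"rotation":[0,0,0]},{"grip":0,"linear":[0,3,-2.5],"rotation":[0,0,0]},{"grip":0,"linear":[0,6,-2.5],"rotation":[0,0,0]},{"grip":0,"linear":[0,9,-2.5],"rotation":[0,0,0]},{"grip":0,"linear":[0,10,-2],"rotation":[0,0,0]},{"grip":0,"linear":[0,10,-0.7],"rotation":[0,0,0]},{"grip":0,"linear":[0,10,-0.3],"rotation":[0,0,0]},{"grip":0,"linear":[0,10,-0.3],"rotation":[0,0,0]},{"grip":0,"linear":[0,10,-0.3],"rotation":[0,0,0]}]'; python3 -c "
from h import *
o=status.get_obs();print(o['eef_pos'],shift((.478,-.2266,.076)),yawerr(o,-7.1))"
```

```text
time_s: 10.03
eef_pos: [0.4783, -0.2253, 0.0774]
eef_rot: [-0.0, 0.998, -0.062, -0.001]
wrist_force: [0.2, -0.9, 0.2]
opening: -0.001
[ 0.47833061 -0.22530577  0.07735731] [-0.02  0.13  0.14] [-0.05  0.06  0.01]
```

```bash
python3 -m handwheel '[{"grip":0,"linear":[0,0,0.05],"rotation":[0,0,0]},{"grip":0,"linear":[0,0,0.1],"rotation":[0,0,0]},{"grip":0,"linear":[0,0,0.1],"rotation":[0,0,0]}]'
```

```text
time_s: 10.28
eef_pos: [0.479, -0.2259, 0.0771]
eef_rot: [0.0, 0.998, -0.062, 0.0]
wrist_force: [-1.1, -0.0, 0.2]
opening: 0.001
```

```bash
python3 -m handwheel '[{"grip":0,"linear":[0,0,0.05],"rotation":[0,0,0]},{"grip":0,"linear":[0,0,0.05],"rotation":[0,0,0]}]'
```

```text
time_s: 10.45
eef_pos: [0.4788, -0.2261, 0.0764]
eef_rot: [0.0, 0.998, -0.062, 0.0]
wrist_force: [0.6, 0.2, -0.3]
opening: -0.001
```

```bash
python3 -m handwheel '[{"grip":0,"linear":[0,0,0.05],"rotation":[0,0,0]},{"grip":0,"linear":[0,0,0.05],"rotation":[0,0,0]}]'
```

```text
time_s: 10.62
eef_pos: [0.4786, -0.2262, 0.0757]
eef_rot: [-0.0, 0.998, -0.062, 0.0]
wrist_force: [0.2, -0.4, 0.2]
opening: -0.002
```

```bash
python3 -m handwheel '[{"grip":0,"linear":[0,0,0.05],"rotation":[0,0,0]},{"grip":0,"linear":[0,0,0.05],"rotation":[0,0,0]}]'
```

```text
time_s: 10.78
eef_pos: [0.4786, -0.2262, 0.0752]
eef_rot: [-0.0, 0.998, -0.062, 0.0]
wrist_force: [1.2, -0.3, 0.0]
opening: -0.002
```

```bash
python3 -m handwheel '[{"grip":0,"linear":[0,0,0.03],"rotation":[0,0,0]},{"grip":0,"linear":[0,0,0.03],"rotation":[0,0,0]}]'
```

```text
time_s: 10.95
eef_pos: [0.4787, -0.2262, 0.075]
eef_rot: [0.0, 0.998, -0.062, 0.0]
wrist_force: [-0.6, 0.0, 2.3]
opening: -0.0
```

```bash
python3 -m handwheel '[{"grip":0,"linear":[0,0,0.02],"rotation":[0,0,0]},{"grip":0,"linear":[0,0,0.02],"rotation":[0,0,0]}]'
```

```text
time_s: 11.12
eef_pos: [0.4787, -0.2262, 0.0748]
eef_rot: [0.0, 0.998, -0.062, 0.0]
wrist_force: [-0.9, 0.9, 2.8]
opening: -0.003
```

Key 4 is up, so only key 1 is latched. I'll go back above it, travelling high over the screw cap.

```bash
python3 -m handwheel '[{"grip":0,"linear":[0,0,-0.5],"rotation":[0,0,0]},{"grip":0,"linear":[0,0,-3],"rotation":[0,0,0]},{"grip":0,"linear":[0,-3,-4],"rotation":[0,0,0]},{"grip":0,"linear":[0,-6.5,-4],"rotation":[0,0,0]},{"grip":0,"linear":[0,-10,-4],"rotation":[0,0,0]},{"grip":0,"linear":[0,-13.5,-4],"rotation":[0,0,0]},{"grip":0,"linear":[0,-17,-4],"rotation":[0,0,0]},{"grip":0,"linear":[0,-20.5,-4],"rotation":[0,0,0]},{"grip":0,"linear":[0,-24,-4],"rotation":[0,0,0]},{"grip":0,"linear":[0,-27.5,-4],"rotation":[0,0,0]},{"grip":0,"linear":[0,-30,-4],"rotation":[0,0,0]},{"grip":0,"linear":[0,-30,-3],"rotation":[0,0,0]}]'; python3 -m handwheel '[{"grip":0,"linear":[0,0,1],"rotation":[0,0,0]},{"grip":0,"linear":[0,0,1.5],"rotation":[0,0,0]},{"grip":0,"linear":[0,0,1.5],"rotation":[0,0,0]},{"grip":0,"linear":[0,0,1.5],"rotation":[0,0,0]},{"grip":0,"linear":[0,0,1.5],"rotation":[0,0,0]}]';  python3 -c "
from h import *
o=status.get_obs();print(o['eef_pos'],shift((.5157,.0715,.0715)),yawerr(o,-7.1))"
```

```text
time_s: 12.12
eef_pos: [0.5173, 0.0755, 0.1065]
eef_rot: [-0.001, 0.998, -0.06, 0.002]
wrist_force: [0.7, -0.0, 1.0]
opening: -0.004
time_s: 12.53
eef_pos: [0.5159, 0.0704, 0.0898]
eef_rot: [0.0, 0.998, -0.063, -0.0]
wrist_force: [-0.1, -0.2, -0.0]
opening: -0.004
[0.51591866 0.07041473 0.08975314] [-0.04 -0.11  1.83] [ 0.01  0.   -0.12]
```

```bash
python3 -m handwheel '[{"grip":0,"linear":[0,0,0.8],"rotation":[0,0,0]},{"grip":0,"linear":[0,0,1.4],"rotation":[0,0,0]},{"grip":0,"linear":[0,0,1.7],"rotation":[0,0,0]},{"grip":0,"linear":[0,0,1.75],"rotation":[0,0,0]},{"grip":0,"linear":[0,0,1.75],"rotation":[0,0,0]},{"grip":0,"linear":[0,0,1.75],"rotation":[0,0,0]}]'; python3 -m handwheel '[{"grip":0,"linear":[0,0,0.1],"rotation":[0,0,0]},{"grip":0,"linear":[0,0,0.2],"rotation":[0,0,0]},{"grip":0,"linear":[0,0,0.2],"rotation":[0,0,0]}]'
```

```text
time_s: 13.03
eef_pos: [0.5158, 0.0715, 0.0722]
eef_rot: [-0.0, 0.998, -0.062, -0.0]
wrist_force: [-0.2, 0.7, -0.2]
opening: 0.002
time_s: 13.28
eef_pos: [0.516, 0.0716, 0.0703]
eef_rot: [-0.0, 0.998, -0.062, 0.0]
wrist_force: [-0.7, 0.2, 0.2]
opening: -0.005
```

Now I'll press in 1 mm steps and watch the force.

```bash
python3 -m handwheel '[{"grip":0,"linear":[0,0,0.1],"rotation":[0,0,0]},{"grip":0,"linear":[0,0,0.1],"rotation":[0,0,0]}]'
```

```text
time_s: 13.45
eef_pos: [0.516, 0.0716, 0.0697]
eef_rot: [-0.0, 0.998, -0.062, 0.0]
wrist_force: [-1.2, -0.4, 6.3]
opening: -0.003
```

```bash
python3 -m handwheel '[{"grip":0,"linear":[0,0,0.1],"rotation":[0,0,0]},{"grip":0,"linear":[0,0,0.1],"rotation":[0,0,0]}]'
```

```text
time_s: 13.62
eef_pos: [0.516, 0.0715, 0.0688]
eef_rot: [-0.0, 0.998, -0.062, 0.0]
wrist_force: [-2.5, 0.0, 6.7]
opening: 0.002
```

```bash
python3 -m handwheel '[{"grip":0,"linear":[0,0,0.1],"rotation":[0,0,0]},{"grip":0,"linear":[0,0,0.1],"rotation":[0,0,0]}]'
```

```text
time_s: 13.78
eef_pos: [0.5161, 0.0715, 0.0679]
eef_rot: [-0.0, 0.998, -0.062, 0.0]
wrist_force: [-2.5, 0.6, 6.4]
opening: 0.002
```

```bash
python3 -m handwheel '[{"grip":0,"linear":[0,0,0.1],"rotation":[0,0,0]},{"grip":0,"linear":[0,0,0.1],"rotation":[0,0,0]}]'
```

```text
time_s: 13.95
eef_pos: [0.5161, 0.0715, 0.0672]
eef_rot: [0.0, 0.998, -0.062, 0.0]
wrist_force: [-4.6, -0.5, 9.5]
opening: 0.001
```

```bash
python3 -m handwheel '[{"grip":0,"linear":[0,0,0.06],"rotation":[0,0,0]},{"grip":0,"linear":[0,0,0.06],"rotation":[0,0,0]}]'
```

```text
time_s: 14.12
eef_pos: [0.5161, 0.0716, 0.067]
eef_rot: [0.0, 0.998, -0.062, 0.0]
wrist_force: [-3.8, 1.3, 12.1]
opening: 0.001
```

The key is at the stop: z = 67 mm and the force has climbed to 12 N. Now I'll let it go, move clear and look.

```bash
python3 -m handwheel '[{"grip":0,"linear":[0,0,0.04],"rotation":[0,0,0]},{"grip":0,"linear":[0,0,0],"rotation":[0,0,0]},{"grip":0,"linear":[0,0,-0.3],"rotation":[0,0,0]},{"grip":0,"linear":[0,0,-0.8],"rotation":[0,0,0]},{"grip":0,"linear":[0,0,-1.5],"rotation":[0,0,0]},{"grip":0,"linear":[0,0,-3.5],"rotation":[0,0,0]},{"grip":0,"linear":[0,0,-6.2],"rotation":[0,0,0]},{"grip":0,"linear":[0,0,-6.2],"rotation":[0,0,0]},{"grip":0,"linear":[0,0,-6.2],"rotation":[0,0,0]},{"grip":0,"linear":[0,0,-6.2],"rotation":[0,0,0]}]'
python3 - <<'E'
from h import *
o=status.get_obs();print(o['eef_pos'])
w=cams.camera('wrist');cv2.imwrite('pics/w2.png',w[:,:,::-1])
E
```

```text
time_s: 14.95
eef_pos: [0.5155, 0.0715, 0.1273]
eef_rot: [-0.0, 0.998, -0.062, -0.0]
wrist_force: [0.3, 0.4, -0.6]
opening: -0.005
[0.51545012 0.07152713 0.1272627 ]
```

View pics/w2.png

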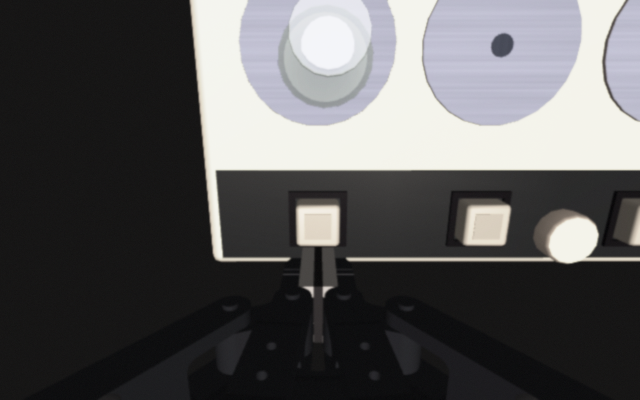

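The cap at (318,222) now looks bigger than before. I'll measure that, then back off and triangulate.

```bash
python3 - <<'E'
from h import *
for n in ('pics/w1.png','pics/w2.png'):
    im=cv2.imread(n); m=(im.min(2)>110).astype(np.uint8); k,l,st,c=cv2.connectedComponentsWithStats(m,connectivity=4)
    for s in [(319,219),(487,222)]:
        j=l[s[1],s[0]]; print(n,st[j],c[j].round(1))
print(shift((.40,-.25,.25)))
E
python3 -m handwheel '[{"grip":0,"linear":[0,0,-3],"rotation":[0,0,0]},{"grip":0,"linear":[-1,2,-6],"rotation":[0,0,0]},{"grip":0,"linear":[-2,5,-8],"rotation":[0,0,0]},{"grip":0,"linear":[-4,8,-9],"rotation":[0,0,0]},{"grip":0,"linear":[-5.5,11,-10],"rotation":[0,0,0]},{"grip":0,"linear":[-7,14,-10],"rotation":[0,0,0]},{"grip":0,"linear":[-8.5,17.5,-10],"rotation":[0,0,0]},{"grip":0,"linear":[-10,21,-10],"rotation":[0,0,0]},{"grip":0,"linear":[-11.5,24.5,-10],"rotation":[0,0,0]},{"grip":0,"linear":[-13,28,-10],"rotation":[0,0,0]},{"grip":0,"linear":[-14,31,-10],"rotation":[0,0,0]},{"grip":0,"linear":[-15,34,-10],"rotation":[0,0,0]}]'
python3 -m handwheel '[{"grip":0,"linear":[-2,4,0],"rotation":[0,0,0]},{"grip":0,"linear":[-4,8,0],"rotation":[0,0,0]},{"grip":0,"linear":[-6,11,0],"rotation":[0,0,0]},{"grip":0,"linear":[-8,14,0],"rotation":[0,0,0]},{"grip":0,"linear":[-10,17,0],"rotation":[0,0,0]},{"grip":0,"linear":[-10,17,0],"rotation":[0,0,0]},{"grip":0,"linear":[-10,17,0],"rotation":[0,0,0]}]'
python3 - <<'E'
from h import *
for n in ("scene","top"):
    im=cams.camera(n); cv2.imwrite(f"pics/{n}9.png",im[:,:,::-1])
t=cv2.imread('pics/top9.png');s=cv2.imread('pics/scene9.png')
cv2.imwrite('pics/tz9.png',cv2.resize(t[150:240,280:430],None,fx=5,fy=5,interpolation=cv2.INTER_CUBIC))
def blobs(img,seeds,th):
    g=img.min(2); m=(cv2.resize(g,None,fx=8,fy=8,interpolation=cv2.INTER_CUBIC)>th).astype(np.uint8)
    n,l,st,c=cv2.connectedComponentsWithStats(m,connectivity=4)
    return [(c[l[int(v*8+4),int(u*8+4)]]+.5)/8-.5 for u,v in seeds]
it,is_=cams.camera_info('top'),cams.camera_info('scene')
for a,b in zip(blobs(t,[(309,207),(337.5,211),(366,215),(395,219),(352.5,215.5)],185),blobs(s,[(357,181),(322,183),(287.5,186),(252,189),(303,182)],170)):
    print(a.round(1),b.round(1),tri([ray(it,it['world_from_camera'],*a),ray(is_,is_['world_from_camera'],*b)])[0].round(4))
for n,im in (('top',t),('scene',s)):
    d=cv2.absdiff(im,cv2.imread(f'pics/{n}0.png')).max(2); 
    k,l,st,c=cv2.connectedComponentsWithStats((d>40).astype(np.uint8)); print(n,[x.tolist() for x in st[1:] if x[4]>4])
E
```

```text
pics/w1.png [ 297  198   43   40 1668] [318.4 217.5]
pics/w1.png [ 464  201   47   41 1754] [486.9 220.9]
pics/w2.png [ 296  205   44   41 1750] [317.5 224.8]
pics/w2.png [ 463  205   48   41 1759] [486.4 224.8]
[ -7.44  33.33 -12.32]
time_s: 16.0
eef_pos: [0.3232, -0.2481, 0.2265]
eef_rot: [-0.001, 0.998, -0.063, -0.001]
wrist_force: [1.5, 0.2, -0.2]
opening: 0.004
time_s: 16.58
eef_pos: [0.203, -0.4039, 0.2262]
eef_rot: [-0.001, 0.998, -0.064, -0.0]
wrist_force: [0.3, 0.4, 0.0]
opening: 0.003
[308.8 206.4] [356.3 179.5] [0.5149 0.0716 0.0723]
[337.5 210.4] [321.8 182.5] [ 0.5028 -0.0279  0.0727]
[366.1 214.6] [287.  185.5] [ 0.4903 -0.127   0.0725]
[395.  218.7] [251.7 188.5] [ 0.4779 -0.2266  0.0721]
[352.3 215.3] [303.2 181.5] [ 0.4869 -0.0792  0.0715]
top [[324, 273, 68, 66, 3626], [236, 283, 93, 117, 6828], [336, 289, 274, 111, 10183], [523, 341, 12, 4, 19], [355, 342, 11, 7, 46], [324, 349, 12, 51, 230], [312, 366, 5, 3, 8], [299, 368, 12, 12, 45], [308, 371, 5, 5, 9], [310, 379, 2, 3, 5], [323, 390, 7, 7, 40]]
scene [[11, 0, 89, 49, 2248], [92, 0, 65, 41, 1553], [280, 0, 21, 24, 263], [344, 0, 21, 10, 169], [128, 38, 23, 8, 66], [335, 39, 7, 2, 7], [348, 41, 6, 5, 14], [316, 42, 12, 7, 17], [107, 49, 11, 6, 28], [319, 48, 4, 5, 6], [168, 59, 8, 4, 14], [63, 66, 13, 5, 33], [321, 78, 3, 2, 5], [158, 83, 13, 10, 78], [87, 88, 3, 4, 8], [352, 176, 9, 2, 13], [353, 181, 9, 4, 13]]
```

View pics/scene9.png

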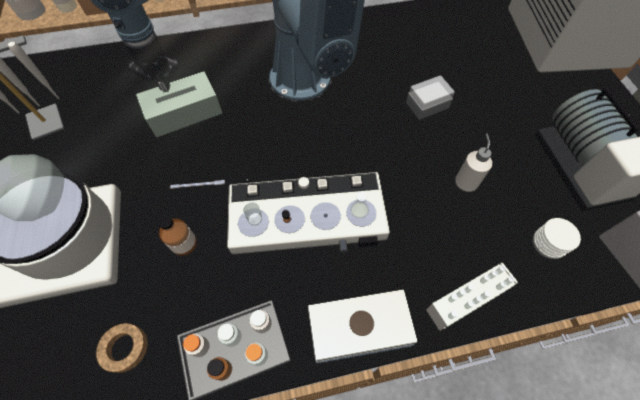

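View pics/tz9.png

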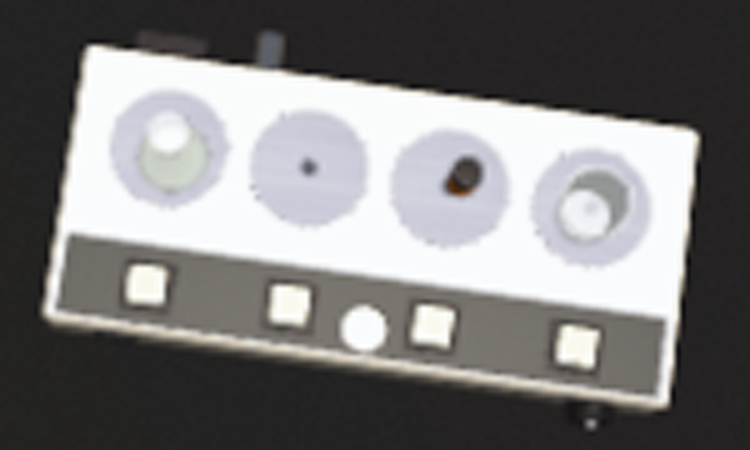

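All four caps now stand at the same measured height. The only change on the stirrer is key 1, at (356,180) in the scene view, and the glassware and cap are where they were. The arm is clear, so I'm handing in.

```bash
python3 -c "
from bench import ctrl
print(ctrl.hand_in())"
```

```text
the job is handed in; nothing more can be done
None
```

All four keys are up and the job is handed in, at about 16.7 s on the robot's clock. The latched key was the left-hand one, at place 1.

- **Feeling the row:** I touched the keys from left to right with the closed fingertips. Key 1 was firm at 70.1 mm under as much as 4.6 N. That is closer to its 5 N limit than I meant to go, but it held. Keys 2 to 4 each met the finger at about 75 mm with 2.6 to 3.1 N and moved in only about 0.2 mm.
- **Pressing:** I then pressed key 1 to its stop, at 67.0 mm with about 12 N, and let it go.
- **Last checks:** From two cameras, key 1's cap now measures 72.3 mm against 67.2 mm at the start. The other three measure 72.1 to 72.7 mm, unchanged. These camera figures run 2 to 3 mm below the true 75 mm, within what I'd expect from the calibration and from some of the cap's side showing in the outlines, so I relied on the keys agreeing with each other.
- **Surroundings:** Comparing pictures from before and after, nothing on or around the stirrer changed except key 1. The arm was clear of everything, and the wrist force was near zero.
- **Not checked:** I did not touch key 1 again after it sprang up, so that result rests on the camera measurements.

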